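# Turn the trailer wheel until its valve points up

### The arm

A 6-joint arm with a two-finger parallel gripper is mounted at the origin on the work surface. World frame = base frame: x ahead of the robot, y to its left, z up, the work surface at z = 0. Lengths are in mm, angles in rad, forces in N, time in s.
With the tool pointing down it reaches from about 325 to 900 mm from the base axis. Payload 6.1 kg.
Tool frame: the origin (TCP) lies between the finger pads; the fingertips stand 11 mm ahead of it and the grasp point (between the pads) lies 8 mm behind it; z points along the fingers, y is the line along which they close (so a half turn about z gives the same grasp; the last joint's range is limited). The gripper opens to 85 mm and grips with 20 to 120 N. Pads are 22 mm wide; open, the fingers measure 114 mm over their backs; the gripper's body (76 mm by 85 mm) begins 54 mm behind the grasp point. The pads swing forward as they close: fully open they stand 13 mm farther back than shut.
Start: joints at [-1.382, 0.22, 1.526, -0, 1.395, -0.126], TCP at [193.509, -594.281, 242.3] pointing down, gripper open.
Joint ranges: [-2.98, 2.98], [-0.91, 2.08], [0.09, 2.57], [-1.24, 4.39], [0.2, 2.65], [-2.68, 2.68]. Speed limits (rad/s): [2.57, 2.57, 3.01, 3.14, 3.14, 3.14].

### API

Orientations are given as a rotation vector (axis times angle).
In Python, from bench import readout, get_image, bot gives the robot as it stands. The module is installed in compiled form; this text tells all that it offers.
- The arm moves only by the tool send_rows, never from a script. Its argument "increments" is a list of rows, each a list of 6 numbers: the shift along the tool's x, y, z in cm, then the turn, a rotation vector about the tool's x, y, z in degrees. In form: [[x, y, z, wx, wy, wz], ...]. A call has exactly 8 rows; each row is the pose to reach, as a shift and turn from the pose commanded when the call began, along the tool's axes at that moment; what a row does not reach only later rows make up. A row lasts 1/8 s, in which the tool goes at most 62.5 mm and 10.7 degrees, less where a joint would pass 70% of its speed; a pose out of reach is approached as far as the arm can. A call with a gripper value outside its range is refused whole. "grip" is the opening in per cent of the stroke, from 0 (shut) to 100 (fully open), set as the call begins (left out, the last holds). The fingers move at their own pace and stop on an object; "squeeze" is the grip in N (left out, the last holds). Time passes only in rows, so rows that repeat a pose let the fingers close, or fill a call up. It gives the time, the measured TCP pose, the force, the opening and the grip force at its end, in the units of the state.
- readout.state(): the state, without advancing time (a new reading comes with each control period).
- get_image(name): name is "scene" or "top"; returns a dict with "frame" (384x512x3 uint8, red, green, blue), "z_map" (384x512 float32, mm along the optical axis (not along the pixel's ray), 0 where there is no reading), "fx", "fy", "cx", "cy" (pixels), "cam_to_world" (4x4, takes a point from camera to world coordinates). Camera axes: x right, y down, z forward; pixel columns grow to the right and rows downward; lengths in mm; the calibration is good to about 2 mm. A picture is of the moment at which its call begins.
- bot.job_done(): hands the job in; it is judged then, once.
The state is a dict: "clock": time; "joint_positions": joint angles; "joint_velocities": joint speeds; "tau": joint torques, N m; "tcp_pos": TCP position; "orientation": TCP orientation; "ft_force": force on the tool from outside, world axes, zero at the start; "moment": the same for the moment, N m; "finger_gap": finger opening in mm; "grasp_force": force on a finger pad.
Only numpy, scipy, OpenCV 4.12 (cv2) and the standard library are available. Lean on these libraries where they do the work, as an engineer would, in place of code of your own. Each camera call takes 0.05 s, during which the arm holds its last target. There are 200 camera calls.

### The job

The five-spoke trailer wheel on the repair stand must be set for the pump: gently push its spokes round with the fingertips until the valve sits at the bottom of the wheel and its stem points straight up at the hub, then leave the wheel standing still and move clear. The tyre has just been glued, so push only the spokes: keep off the tyre and the valve stem, do not let the wheel spin away, and do not pick up or disturb the other things on the bench.

Things in the scene. Friction and masses are not known exactly. Their poses are not given: they have to be found in the camera images.
- stand: Fixed repair stand, place and yaw vary. Plywood base 260 (x) x 360 (y) x 18 mm; origin: centre of its underside, right below the hub; z up. Its -x side, the wheel's open front, faces roughly to the robot. Behind (+x), a steel A-frame of two 18 mm tubes, 55 mm from the wheel's middle plane, rises from the base (135 mm to either side) to the hub; behind the wheel's upper half all is free.
- hub (a point): Wheel centre: on the axle, in the upright wheel's middle plane, 190 mm above the bench. Axes as the stand's: x runs along the axle, away from the open front. The hub is 52 mm across and its face 32 mm in front (-x) of the middle plane; an axle end 20 mm across stands out to 44 mm.
- wheel (a joint): Turn of the wheel about the hub's +x axis, rad, unbounded (a turn is 2 pi). 0 or any whole turn: valve at the bottom, stem straight up, one spoke straight up. Positive is clockwise seen from the robot (the top moves to the stand's -y). It turns either way with 0.15 N m of friction (about 2 N at 70 mm radius), has no rest positions, stays where it is left; about 0.9 kg.
- spoke (a point): Middle of the spoke opposite the valve, 66 mm from the axle and 18 mm in front (-x) of the wheel's middle plane. The five straight white plastic spokes are alike, 72 degrees apart, 16 mm wide, free from 26 mm (hub) to 105 mm (rim) radius and 20 mm deep (8 to 28 mm in front of the middle plane). The valve stands halfway between two spokes.
- tyre: Black rubber tyre, part of the wheel: 304 mm outside diameter, 44 mm thick (22 mm to either side of the middle plane), inside radius 108 mm. Freshly glued: do not push it. Origin at the wheel centre; axes turn with the wheel.
- valve: Valve stem, part of the wheel: stands on the inside of the rim and points at the hub, 38 mm long, black rubber, 18 mm thick at its foot tapering to 12 mm, with a 9 mm brass tip; it reaches from 107 to 69 mm radius, 12 mm in front of the middle plane. Origin at its foot on the rim; its z axis runs along the stem to the hub and must point straight up.
- spanner: Steel spanner, 150 mm long, lying on the stand's plywood base in front of the wheel. Bystander: leave it. Origin: centre of its underside, near its middle.
- sealant: Small plastic bottle, 36 mm across, 75 mm tall, upright on the front of the stand's base. Bystander: leave it. Origin: centre of its underside.
- mallet: Wooden mallet lying on the bench, head 75 x 130 x 85 mm, handle 170 mm. Bystander: leave it. Origin: centre of its underside, near its middle.
- chisel: Chisel lying on the bench, 210 mm long, turned wooden handle 28 mm thick. Bystander: leave it. Origin: centre of its underside, near its middle.
- board: Planed board lying flat, 280 x 110 x 18 mm. Bystander: leave it. Origin: centre of its underside.
- jar: Glass jar with steel lid, 64 mm across, 85 mm tall, upright. Bystander: leave it. Origin: centre of its underside.
- tin: Tin, 70 mm across, 100 mm tall, upright. Bystander: leave it. Origin: centre of its underside.

How it is judged (in metres and radians):
At the end, for the whole second after the job is handed in: The valve is at the bottom with its stem within 0.15 rad (8.6 degrees) of straight up, the wheel at rest (under 0.05 rad/s), every bystander within 30 mm of where it stood (angle between valve's own z axis and vertical below 0.15 rad and velocity of joint wheel between -0.05 and 0.05 rad/s and distance of each of spanner, sealant, mallet, chisel, board, jar, tin from where it was at the start of the episode below 0.03 m); the robot touches nothing.
It fails at once if the tyre is pushed by the robot (more than 3 N) (contact force between any of the fingers, the arm and tyre above 3 N).
It fails at once if the valve stem is pushed by the robot (more than 3 N) (contact force between any of the fingers, the arm and valve above 3 N).
It fails at once if the wheel is pushed roughly (more than 40 N) (contact force between any of the fingers, the arm and wheel above 40 N).
It fails at once if the wheel is sent spinning (faster than 4 rad/s) (velocity of joint wheel above 4 rad/s or velocity of joint wheel below -4 rad/s).
It fails at once if a bystander is picked up or shoved (moved more than 30 mm) (distance of any of spanner, sealant, mallet, chisel, board, jar, tin from where it was at the start of the episode above 0.03 m).
It also fails if it takes over 51 s, if anything falls off the work surface, if the arm or the gripper's body presses on something with over 40 N, if the wrist force passes 120 N, or if a joint passes its speed limit or range.

## Working session

There is one attempt and no reset: what is moved stays moved. The work goes in short steps, Python scripts to look and compute and a tool call to move; the robot and the scene stay as the last step left them, time stands still between calls to the robot, and variables do not carry over. Pictures are saved under pics/ and viewed, at most 10 in all, crops included, and the job is handed in when it is done.

Besides the shell and the picture viewer there is one more tool, called in YAML: its name, and indented under it one key for each argument. send_rows: Moves the arm, as the interface text tells. Its arguments: {"type":"object","properties":{"increments":{"type":"array","items":{"type":"array","items":{"type":"number"}}},"grip":{"type":"number"},"squeeze":{"type":"number"}},"required":["increments"]}

```bash
mkdir -p pics; python3 - <<'E'
from bench import readout,get_image,bot
import cv2,numpy as np
print(readout.state())
for n in("scene","top"):
    d=get_image(n); cv2.imwrite(f"pics/{n}0.png",d["frame"][:,:,::-1]); np.savez(n+"0.npz",**d)
    print(n,d["fx"],d["cx"],d["cy"],np.round(d["cam_to_world"],3).tolist())
E
```

```text
{'clock': 0.0, 'joint_positions': array([-1.38214272e+00,  2.21229126e-01,  1.52757833e+00, -3.40722475e-06,
        1.39471070e+00, -1.26112213e-01]), 'joint_velocities': array([-0.0015145 , -0.00111492, -0.00015295,  0.00067716,  0.00039345,
        0.0002945 ]), 'tau': array([-1.07344229e-03, -4.96907151e+01, -3.89397919e+01, -3.39846720e-04,
        1.11942037e-02, -3.50778201e-06]), 'tcp_pos': array([ 193.37611262, -593.73086704,  241.21471837]), 'orientation': array([-3.10086443e+00, -4.92093688e-01,  9.97695173e-05]), 'ft_force': array([-0.01961859,  0.19287899,  0.84479498]), 'moment': array([-0.00553999,  0.00920964, -0.00975088]), 'grasp_force': 0.0, 'finger_gap': 85.55857480939041}
scene 387.3946773987486 255.64969729542744 194.02106227131515 [[-0.764, 0.557, -0.325, 902.742], [0.645, 0.653, -0.396, 610.227], [-0.009, -0.512, -0.859, 1321.707], [0.0, 0.0, 0.0, 1.0]]
top 407.66382206067186 255.0039781904558 192.46293878255506 [[-0.0, -0.989, 0.148, 276.093], [-1.0, 0.001, 0.006, 69.117], [-0.006, -0.148, -0.989, 1415.564], [0.0, 0.0, 0.0, 1.0]]
```

View pics/scene0.png

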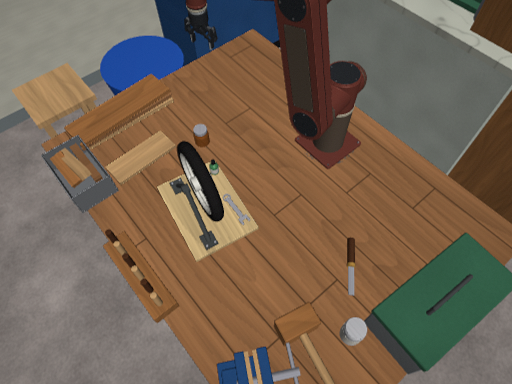

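View pics/top0.png

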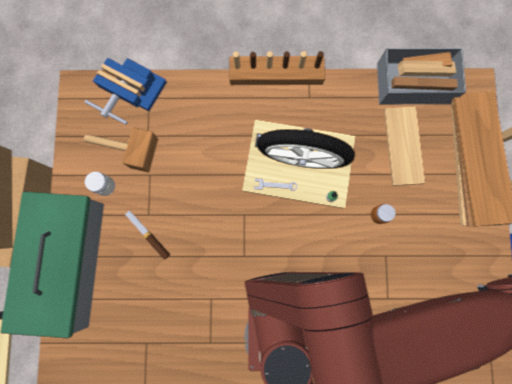

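The scene view shows the wheel from behind at (200,180). The top view shows the stand, with plywood corners near (255,121), (355,136), (346,206) and (243,191), the wheel at (305,148), the spanner at (275,185) and the bottle at (332,196).

```bash
cat > h.py <<'E'
import numpy as np,cv2
from scipy.optimize import least_squares
def load(n): return dict(np.load(n))
def proj(d,P):
    M=np.linalg.inv(d["cam_to_world"]); c=np.atleast_2d(P)@M[:3,:3].T+M[:3,3]
    return np.c_[c[:,0]/c[:,2]*d["fx"]+d["cx"],c[:,1]/c[:,2]*d["fy"]+d["cy"]]
def cloud(d):
    z=d["z_map"]; v,u=np.indices(z.shape); c=np.stack([(u-d["cx"])/d["fx"]*z,(v-d["cy"])/d["fy"]*z,z],-1)
    return c@d["cam_to_world"][:3,:3].T+d["cam_to_world"][:3,3]
def onplane(d,uv,z):
    r=np.array([(uv[0]-d["cx"])/d["fx"],(uv[1]-d["cy"])/d["fy"],1])@d["cam_to_world"][:3,:3].T
    o=d["cam_to_world"][:3,3]; return o+r*(z-o[2])/r[2]
def world(x,y,yaw,P):
    c,s=np.cos(yaw),np.sin(yaw); P=np.atleast_2d(P); return np.c_[x+c*P[:,0]-s*P[:,1],y+s*P[:,0]+c*P[:,1],P[:,2]]
def rect(d,pose,xoff,S=2,R=160):
    q=np.array([[xoff,R,190+R],[xoff,-R,190+R],[xoff,-R,190-R],[xoff,R,190-R]],float)
    w=2*R*S; H=cv2.getPerspectiveTransform(proj(d,world(*pose,q)).astype(np.float32),np.float32([[0,0],[w,0],[w,w],[0,w]]))
    return cv2.warpPerspective(d["frame"][:,:,::-1],H,(w,w),flags=cv2.INTER_CUBIC)
E
python3 - <<'E'
from h import *
d=load("top0.npz")
f=d["frame"].astype(int); P=cloud(d)
# plywood by depth: z 14..24
m=(np.abs(P[...,2]-18)<9)
m[:110]=0;m[215:]=0;m[:,:235]=0;m[:,365:]=0
hsv=cv2.cvtColor(d["frame"],cv2.COLOR_RGB2HSV); print(hsv[165,260],hsv[165,235],P[165,260],P[165,235])
c=np.array([onplane(d,uv,18) for uv in[(255,121),(355,136),(346,206),(243,191)]]);print(c.round(),c.mean(0).round(), [np.linalg.norm(c[i]-c[i-1]).round() for i in range(4)])
# tyre: high points
t=(P[...,2]>60)&m.__class__(True) if 0 else (P[...,2]>60); t[:115]=0;t[180:]=0;t[:,:240]=0;t[:,370:]=0
Q=P[t]; print(len(Q),Q.min(0),Q.max(0)); 
vals,vec=np.linalg.eigh(np.cov(Q[:,:2].T)); print(Q.mean(0),vec[:,1])
yaw=np.arctan2(-vec[0,1]*np.sign(vec[1,1]),abs(vec[1,1])); print("yaw",yaw)
im=d["frame"][105:215,225:375,::-1]; cv2.imwrite("pics/crop0.png",cv2.resize(im,None,fx=5,fy=5,interpolation=cv2.INTER_CUBIC))
e=[c[0]-c[1],c[3]-c[2]]; yaw2=np.mean([np.arctan2(-v[0],v[1]) for v in e]); print("yaw2",yaw2)
pose=(*c.mean(0)[:2],yaw2); np.save("pose.npy",pose)
cv2.imwrite("pics/rect0.png",cv2.resize(rect(d,pose,-20),(560,560)))
E
```

```text
[ 23  71 242] [ 13 124 201] [580.72986862  59.44003472  23.27191638] [584.76497509 147.66376917   5.35714862]
[[ 742.   77.   18.]
 [ 686. -277.   18.]
 [ 437. -237.   18.]
 [ 490.  119.   18.]] [589. -79.  18.] [np.float64(255.0), np.float64(358.0), np.float64(252.0), np.float64(359.0)]
3018 [ 276.09268795 -222.68600909   61.96387516] [ 658.19835941   69.76420158 1415.56412802]
[575.86578236 -72.18618777 262.4114163 ] [0.12074394 0.99268369]
yaw -0.12103927298270808
yaw2 -0.15173175287068633
```

View pics/crop0.png

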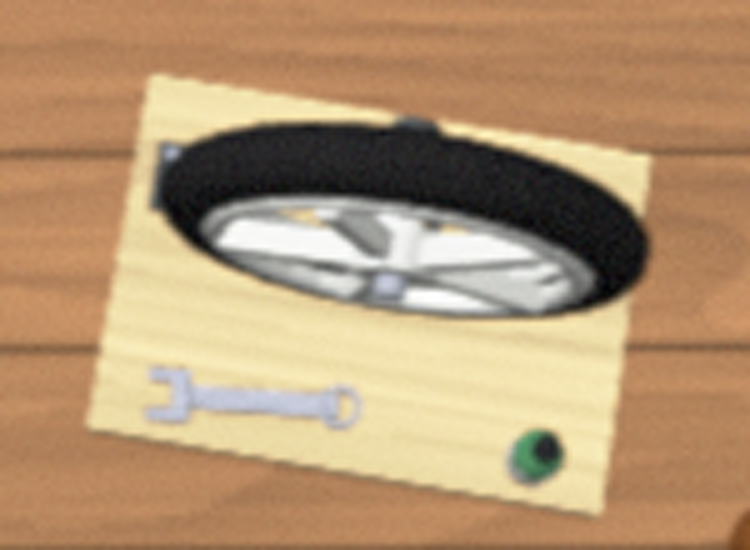

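View pics/rect0.png

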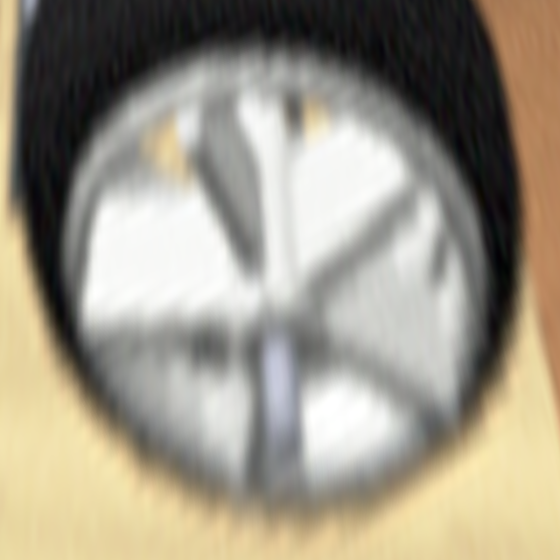

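The crop confirms the stand outline. In the rectified view a white spoke stands nearly upright at (275,190), the axle end is at (280,430), and a short dark streak at (440,260) may be the valve. I'll check this against a synthetic render.

```bash
cat > r.py <<'E'
from h import *
rng=np.random.default_rng(0)
def model(th):
    """points in stand frame with colours; angle a: clockwise from up seen from robot -> dir (0,-sin a,cos a)"""
    L=[];C=[]
    def add(p,c): L.append(p);C.append(np.tile(c,(len(p),1)))
    N=120000
    b=rng.uniform(0,2*np.pi,N);g=rng.uniform(0,2*np.pi,N)
    r=130+22*np.cos(g); add(np.c_[22*np.sin(g),-r*np.sin(b),r*np.cos(b)],[20,20,20])
    b=rng.uniform(0,2*np.pi,N); add(np.c_[rng.uniform(-15,15,N),-107*np.sin(b),107*np.cos(b)],[170]*3)
    def rad(a,x,rr,t): return np.c_[x,-rr*np.sin(a)-t*np.cos(a),rr*np.cos(a)-t*np.sin(a)]
    for k in range(5):
        a=th+k*2*np.pi/5; n=15000; rr=rng.uniform(26,105,n)
        add(rad(a,-28+0*rr,rr,rng.uniform(-8,8,n)),[250]*3)
        for s in(-8,8): add(rad(a,rng.uniform(-28,-8,n),rr,s+0*rr),[200]*3)
    n=30000;b=rng.uniform(0,2*np.pi,n);add(np.c_[rng.uniform(-32,32,n),-26*np.sin(b),26*np.cos(b)],[180]*3)
    q=26*np.sqrt(rng.uniform(0,1,n));add(np.c_[-32+0*q,-q*np.sin(b),q*np.cos(b)],[230]*3)
    add(np.c_[rng.uniform(-44,-32,n),-10*np.sin(b),10*np.cos(b)],[150,150,190]);q=q*10/26
    add(np.c_[-44+0*q,-q*np.sin(b),q*np.cos(b)],[150,150,190])
    rr=rng.uniform(69,107,n);w=6+3*(rr-69)/38
    add(rad(th+np.pi,-12+w*np.cos(b),rr,w*np.sin(b)),[30,30,30])
    P=np.vstack(L);P[:,2]+=190;return P,np.vstack(C)
def render(d,pose,th,box,s=1):
    P,C=model(th);n=60000
    P=np.vstack([P,np.c_[rng.uniform(-130,130,n),rng.uniform(-180,180,n),18+np.zeros(n)]]);C=np.vstack([C,np.tile([250,230,170],(n,1))])
    W=world(*pose,P);uv=proj(d,W);M=np.linalg.inv(d["cam_to_world"]);z=(W@M[:3,:3].T+M[:3,3])[:,2]
    x0,y0,x1,y1=box;i=((uv-[x0,y0])*s).round().astype(int);ok=(i>=0).all(1)&(i[:,0]<(x1-x0)*s)&(i[:,1]<(y1-y0)*s)
    i,z,C=i[ok],z[ok],C[ok];o=np.argsort(-z);im=np.zeros(((y1-y0)*s,(x1-x0)*s,3));D=np.zeros(im.shape[:2])
    im[i[o,1],i[o,0]]=C[o];D[i[o,1],i[o,0]]=z[o];return im,D
if __name__=="__main__":
    box=(250,122,362,175);x0,y0,x1,y1=box
    d=load("top0.npz");pose=np.load("pose.npy");f=d["frame"][y0:y1,x0:x1].astype(float);D0=d["z_map"][y0:y1,x0:x1]
    dark0=cv2.GaussianBlur(f.mean(2),(0,0),1);res=[]
    for th in np.radians(np.arange(0,360,4)):
        im,D=render(d,pose,th,box);e1=np.abs(cv2.GaussianBlur(im.mean(2),(0,0),1)-dark0).mean();e2=np.minimum(np.abs(D-D0),40).mean()
        res.append((np.degrees(th),e1,e2))
    R=np.array(res);print("img",R[np.argsort(R[:,1])[:10]].round(2).tolist());print("depth",R[np.argsort(R[:,2])[:10]].round(2).tolist())
    out=[cv2.resize(f,None,fx=3.4,fy=3.4,interpolation=2)]
    for t in (R[np.argmin(R[:,1]),0],R[np.argmin(R[:,2]),0],-72):
        im,_=render(d,pose,np.radians(t),box,2);out.append(cv2.resize(im,out[0].shape[1::-1]))
    cv2.imwrite("pics/cmp0.png",np.vstack([np.hstack(out[:2]),np.hstack(out[2:])])[:,:,::-1])
E
python3 r.py
```

```text
img [[292.0, 42.37, 16.6], [296.0, 42.37, 16.64], [0.0, 42.38, 16.38], [300.0, 42.39, 16.61], [12.0, 42.49, 16.6], [8.0, 42.5, 16.67], [288.0, 42.5, 16.37], [4.0, 42.54, 16.65], [72.0, 42.58, 16.37], [284.0, 42.64, 16.1]]
depth [[44.0, 43.67, 13.33], [188.0, 44.21, 13.34], [332.0, 43.78, 13.35], [260.0, 44.4, 13.45], [192.0, 44.47, 13.52], [336.0, 44.03, 13.53], [116.0, 45.22, 13.54], [48.0, 43.8, 13.55], [264.0, 44.34, 13.63], [40.0, 43.97, 13.74]][ WARN:0@15.986] global loadsave.cpp:1063 imwrite_ Unsupported depth image for selected encoder is fallbacked to CV_8U.
```

View pics/cmp0.png

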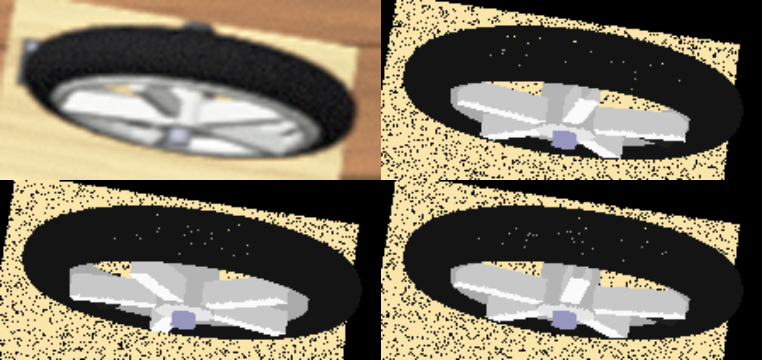

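Depth gives a spoke phase of about -28° (mod 72). The fronts are shaded dark and the upper faces lit, so I'll refine the pose and phase and compare the five valve candidates.

```bash
sed -i 's/add(rad(a,-28+0\*rr,rr,rng.uniform(-8,8,n)),\[250\]\*3)/add(rad(a,-28+0*rr,rr,rng.uniform(-8,8,n)),[130]*3)/; s/for s in(-8,8): add(rad(a,rng.uniform(-28,-8,n),rr,s+0\*rr),\[200\]\*3)/for s in(-8,8): add(rad(a,rng.uniform(-28,-8,n),rr,s+0*rr),[170-80*np.sign(s)*np.sin(a)]*3)/' r.py
python3 - <<'E'
from r import *
box=(250,122,362,175);x0,y0,x1,y1=box
d=load("top0.npz");pose=np.load("pose.npy");f=d["frame"][y0:y1,x0:x1].astype(float);D0=d["z_map"][y0:y1,x0:x1]
best=None
def cost(p,th):
    _,D=render(d,p,th,box);return np.minimum(np.abs(D-D0),40).mean()
cur=np.r_[pose,np.radians(-28)];bc=cost(cur[:3],cur[3])
for step in([6,6,.03,.06],[3,3,.015,.03],[1.5,1.5,.01,.02]):
  for it in range(2):
    for k in range(4):
      for s in(-1,1):
        while True:
            q=cur.copy();q[k]+=s*step[k];c=cost(q[:3],q[3])
            if c<bc-.01: cur,bc=q,c
            else: break
print(cur,np.degrees(cur[3]),bc);np.save("fit.npy",cur)
out=[cv2.resize(f,None,fx=3.4,fy=3.4,interpolation=2)];g=cv2.GaussianBlur(f.mean(2),(0,0),1)
for k in range(5):
    th=cur[3]+k*2*np.pi/5;im,_=render(d,cur[:3],th,box);e=np.abs(cv2.GaussianBlur(im.mean(2),(0,0),1)-g).mean()
    print(k,np.degrees(th).round(),e.round(2),cost(cur[:3],th).round(2))
    im,_=render(d,cur[:3],th,box,2);out.append(cv2.resize(im,out[0].shape[1::-1]))
cv2.imwrite("pics/cmp1.png",np.vstack([np.hstack(out[i:i+2]) for i in(0,2,4)])[:,:,::-1].clip(0,255).astype(np.uint8))
E
```

```text
[ 5.91771564e+02 -7.94177820e+01 -1.66731753e-01 -4.88692191e-01] -28.0 12.056407179240338
0 -28.0 40.78 12.07
1 44.0 40.76 12.05
2 116.0 41.75 12.14
3 188.0 41.16 11.96
4 260.0 41.09 12.13
```

View pics/cmp1.png

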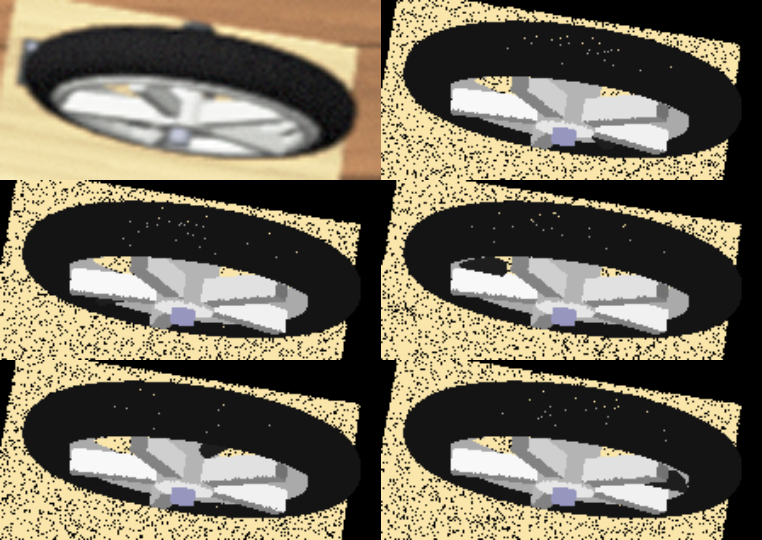

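The spokes match well at a phase of -28°. The dark spot at the top gap, (207,95) in the real panel, matches candidate k=3 (valve near the top). I'll compare depth and brightness only where each candidate valve would be visible.

```bash
python3 - <<'E'
from r import *
cur=np.load("fit.npy")
for n,box in(("top0.npz",(250,122,362,175)),("scene0.npz",(170,130,230,230))):
    d=load(n);x0,y0,x1,y1=box;f=d["frame"][y0:y1,x0:x1].astype(float);D0=d["z_map"][y0:y1,x0:x1]
    Ds=[render(d,cur[:3],cur[3]+k*2*np.pi/5,box) for k in range(5)]
    for k in range(5):
        o=np.median([Ds[j][1] for j in range(5) if j!=k],0);m=(o-Ds[k][1]>8)&(Ds[k][0].mean(2)==30)&(o>0)
        if m.sum(): print(n,k,m.sum(),"bright",f.mean(2)[m].mean().round(),"min",f.mean(2)[m].min().round(),"D err with/without",np.median(np.abs(D0-Ds[k][1])[m]).round(1),np.median(np.abs(D0-o)[m]).round(1))
d=load("top0.npz");print(d["frame"][144:156,300:322].mean(2).astype(int))
a=cv2.resize(d["frame"][138:172,258:352,::-1],None,fx=8,fy=8,interpolation=2)
s=load("scene0.npz");
cv2.imwrite("pics/z.png",a);
E
```

```text
top0.npz 0 15 bright 241.0 min 221.0 D err with/without 13.2 4.9
top0.npz 1 11 bright 172.0 min 159.0 D err with/without 7.2 6.3
top0.npz 2 60 bright 177.0 min 138.0 D err with/without 84.4 87.2
top0.npz 3 24 bright 146.0 min 103.0 D err with/without 13.7 96.5
top0.npz 4 36 bright 160.0 min 108.0 D err with/without 54.5 15.0
[[ 44  39  32  30  29  29  28  16  23  17  25  22  15  24  26  25  29  28
   29  30  31  26]
 [121 109 110 101  91  82  70  48  31  25  24  29  22  15  20  13  18  24
   16  26  25  23]
 [173 178 183 172 160 156 136 111 107 106  96  77  53  45  39  31  19  22
   24  19  18  25]
 [166 187 196 189 180 171 168 164 172 173 165 144 123 111 107  97  81  63
   41  29  23  14]
 [198 232 239 231 222 197 185 177 167 156 150 153 155 162 171 159 141 127
  103  84  75  61]
 [173 210 237 246 245 239 236 226 201 159 114 103 115 136 154 156 153 152
  154 149 137 123]
 [156 168 203 235 244 244 241 232 220 178 134 113 119 151 175 171 166 161
  151 151 153 154]
 [158 152 169 206 236 242 239 232 221 203 188 184 187 208 219 218 217 213
  197 186 182 182]
 [158 155 163 198 232 239 235 228 219 221 226 232 237 243 243 244 243 244
  242 242 244 241]
 [157 159 164 211 237 239 235 224 224 233 242 244 246 245 246 246 246 246
  246 246 247 246]
 [142 149 169 212 237 239 233 225 225 237 244 245 245 245 245 245 245 245
  245 246 245 245]
 [123 139 168 222 240 240 229 223 228 239 244 245 245 246 245 244 244 245
  246 246 246 246]]
```

View pics/z.png

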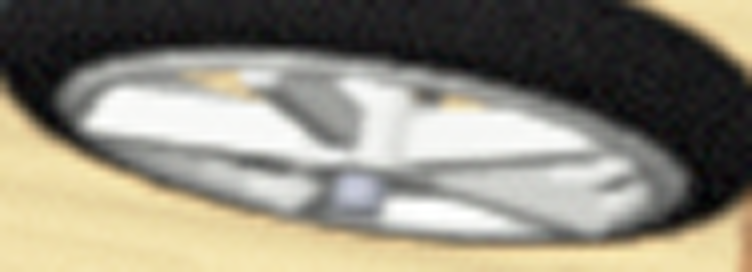

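The depth evidence favours k=3: valve near the top, wheel about 188°, so about 172° clockwise to go. I'll push the spoke at -28° clockwise with the closed fingers and look again partway.

```bash
cat > m.py <<'E'
from h import *
from scipy.spatial.transform import Rotation as Ro,Slerp
import json,os
fit=np.load("fit.npy");pose=fit[:3];B=np.radians(45)
def tool():
    h=np.array([np.cos(pose[2]),np.sin(pose[2]),0]);z=np.cos(B)*h-np.sin(B)*np.array([0,0,1]);y=np.array([np.sin(pose[2]),-np.cos(pose[2]),0])
    return np.c_[np.cross(y,z),y,z]
RT=tool()
def at(a,r=62,x=-18,back=0):
    "TCP for finger at clock angle a (deg), stand x, back mm along tool axis"
    a=np.radians(a);return world(*pose,[x,-r*np.sin(a),190+r*np.cos(a)-2])[0]-back*RT[:,2]
def cmd():
    c=json.load(open("cmd.json"));return np.array(c["p"]),Ro.from_matrix(np.array(c["R"]))
def save(p,R): json.dump(dict(p=list(map(float,p)),R=R.as_matrix().tolist()),open("cmd.json","w"))
if not os.path.exists("cmd.json"): save([193.509,-594.281,242.3],Ro.from_rotvec([-3.10086443,-.492093688,0]))
def rows(P,Rs):
    "8 poses -> rows; stores last commanded pose as rounded"
    p0,R0=cmd();out=[]
    for p,R in zip(P,Rs):
        out.append(np.r_[np.round(R0.inv().apply(np.array(p)-p0)/10,2),np.round((R0.inv()*R).as_rotvec(degrees=True),1)])
    l=out[-1];save(p0+R0.apply(l[:3]*10),R0*Ro.from_rotvec(l[3:],degrees=True));print(json.dumps(np.array(out).tolist()))
def line(p1,n=8,R1=None):
    p0,R0=cmd();R1=Ro.from_matrix(RT) if R1 is None else R1;t=np.minimum(np.arange(1,9)/n,1)
    rows([p0+(p1-p0)*k for k in t],Slerp([0,1],Ro.concatenate([R0,R1]))(t))
def arc(a0,a1,n=8,**k):
    t=np.minimum(np.arange(1,9)/n,1);rows([at(a0+(a1-a0)*s,**k) for s in t],[Ro.from_matrix(RT)]*8)
E
python3 - <<'E'
from m import *
p0,R0=cmd();p1=at(-64,back=70);print(p1,at(-64))
R1=Ro.from_matrix(RT);S=Slerp([0,1],Ro.concatenate([R0,R1]));print((R0.inv()*R1).magnitude()*57.3)
mid=(p0+p1)/2+[0,0,30]
line(mid,8,S(.5)[()] if 0 else S([.5])[0]);line(p1,8)
E
```

```text
[534.45829233 -13.2634223  264.67648578] [583.26935741 -21.47803887 215.1790111 ]
52.41811614566656
[[3.15, -2.79, -0.51, -0.7, 2.8, 1.6], [6.3, -5.59, -1.02, -1.4, 5.5, 3.3], [9.45, -8.38, -1.53, -2.1, 8.3, 4.9], [12.6, -11.18, -2.03, -2.7, 11.0, 6.5], [15.75, -13.97, -2.54, -3.4, 13.8, 8.2], [18.9, -16.77, -3.05, -4.1, 16.5, 9.8], [22.05, -19.56, -3.56, -4.8, 19.3, 11.4], [25.21, -22.35, -4.07, -5.5, 22.1, 13.1]]
[[2.18, -3.47, 0.98, -0.7, 2.8, 1.6], [4.36, -6.95, 1.96, -1.4, 5.5, 3.3], [6.54, -10.42, 2.95, -2.0, 8.3, 4.9], [8.72, -13.89, 3.93, -2.7, 11.0, 6.5], [10.9, -17.37, 4.91, -3.4, 13.8, 8.1], [13.08, -20.84, 5.89, -4.1, 16.5, 9.8], [15.26, -24.31, 6.87, -4.7, 19.3, 11.4], [17.44, -27.79, 7.85, -5.4, 22.0, 13.0]]
```

send_rows:
  increments:
    - [3.15, -2.79, -0.51, -0.7, 2.8, 1.6]
    - [6.3, -5.59, -1.02, -1.4, 5.5, 3.3]
    - [9.45, -8.38, -1.53, -2.1, 8.3, 4.9]
    - [12.6, -11.18, -2.03, -2.7, 11.0, 6.5]
    - [15.75, -13.97, -2.54, -3.4, 13.8, 8.2]
    - [18.9, -16.77, -3.05, -4.1, 16.5, 9.8]
    - [22.05, -19.56, -3.56, -4.8, 19.3, 11.4]
    - [25.21, -22.35, -4.07, -5.5, 22.1, 13.1]
  grip: 0

```text
clock: 1.1
tcp_pos: [364.4, -302.4, 282.8]
orientation: [3.045, 0.124, 0.612]
ft_force: [0.6, -0.7, 0.6]
finger_gap: -0.2
grasp_force: 0.0
```

send_rows:
  increments:
    - [2.18, -3.47, 0.98, -0.7, 2.8, 1.6]
    - [4.36, -6.95, 1.96, -1.4, 5.5, 3.3]
    - [6.54, -10.42, 2.95, -2.0, 8.3, 4.9]
    - [8.72, -13.89, 3.93, -2.7, 11.0, 6.5]
    - [10.9, -17.37, 4.91, -3.4, 13.8, 8.1]
    - [13.08, -20.84, 5.89, -4.1, 16.5, 9.8]
    - [15.26, -24.31, 6.87, -4.7, 19.3, 11.4]
    - [17.44, -27.79, 7.85, -5.4, 22.0, 13.0]

```text
clock: 2.1
tcp_pos: [534.7, -11.6, 263.7]
orientation: [2.833, -0.236, 1.178]
ft_force: [-0.5, -0.6, -1.1]
finger_gap: 0.2
grasp_force: 0.0
```

```bash
python3 - <<'E'
from m import *
from bench import readout,get_image
s=readout.state();p,R=cmd();print(s["tcp_pos"],p,s["orientation"],R.as_rotvec(),s["joint_positions"].round(2),s["ft_force"].round(1),s["finger_gap"])
d=get_image("top");np.savez("top1.npz",**d);cv2.imwrite("pics/t1.png",cv2.resize(d["frame"][90:230,200:380,::-1],None,fx=4,fy=4,interpolation=2))
line(at(-64),8)
E
```

```text
[534.65420764 -11.64874825 263.709827  ] [534.40535935 -13.22495464 264.70123543] [ 2.83293631 -0.23606689  1.17795591] [ 2.83569573 -0.23650856  1.17412698] [-0.17 -0.58  2.36  0.    0.57  1.56] [-0.5 -0.6 -1.1] 0.24408178735819294
[[0.0, 0.0, 0.88, -0.0, 0.0, 0.0], [0.0, 0.0, 1.75, -0.0, 0.0, 0.0], [0.0, 0.0, 2.63, -0.0, 0.0, 0.0], [0.0, 0.0, 3.5, -0.0, 0.0, 0.0], [0.0, 0.0, 4.38, -0.0, 0.0, 0.0], [0.0, 0.0, 5.25, -0.0, 0.0, 0.0], [0.0, 0.01, 6.13, -0.0, 0.0, 0.0], [0.0, 0.01, 7.01, -0.0, 0.0, 0.0]]
```

View pics/t1.png

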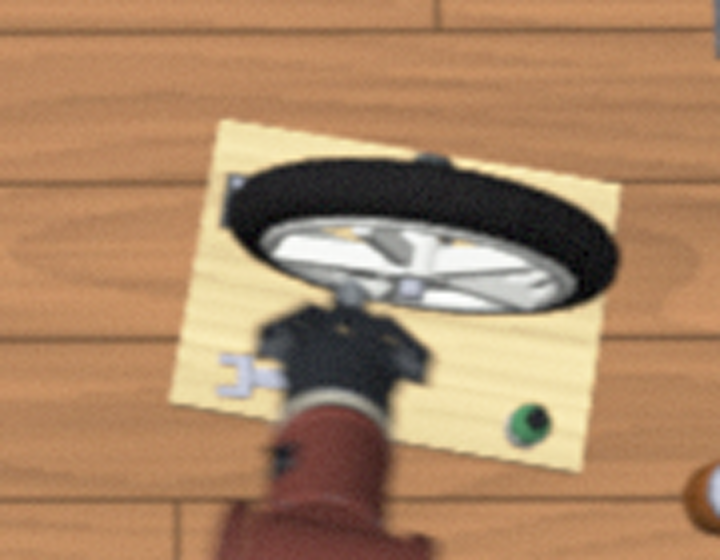

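The fingers (345,295) are in front of the wheel, left of the axle (410,287), and clear of the bystanders. I'll insert them slowly.

send_rows:
  increments:
    - [0.0, 0.0, 0.9, 0, 0, 0]
    - [0.0, 0.0, 1.75, 0, 0, 0]
    - [0.0, 0.0, 2.6, 0, 0, 0]
    - [0.0, 0.0, 3.5, 0, 0, 0]
    - [0.0, 0.0, 4.4, 0, 0, 0]
    - [0.0, 0.0, 5.25, 0, 0, 0]
    - [0.0, 0.0, 6.1, 0, 0, 0]
    - [0.0, 0.0, 7.0, 0, 0, 0]

```text
clock: 3.15
tcp_pos: [583.6, -21.5, 213.8]
orientation: [2.834, -0.235, 1.174]
ft_force: [0.1, 0.7, 0.5]
finger_gap: 0.1
grasp_force: 0.0
```

```bash
python3 - <<'E'
from m import *
from bench import readout
s=readout.state();p,R=cmd();print(s["tcp_pos"],p,s["ft_force"].round(1))
arc(-64,-40);arc(-40,-12);arc(-12,16)
E
```

```text
[583.62671782 -21.45903585 213.84220252] [583.26057035 -21.5151985  215.11837332] [0.1 0.7 0.5]
[[0.21, 0.15, -0.21, -0.0, 0.0, 0.0], [0.41, 0.31, -0.41, -0.0, 0.0, 0.0], [0.6, 0.49, -0.6, -0.0, 0.0, 0.0], [0.78, 0.68, -0.78, -0.0, 0.0, 0.0], [0.96, 0.89, -0.96, -0.0, 0.0, 0.0], [1.13, 1.11, -1.13, -0.0, 0.0, 0.0], [1.29, 1.34, -1.29, -0.0, 0.0, 0.0], [1.44, 1.58, -1.44, -0.0, 0.0, 0.0]]
[[0.17, 0.3, -0.17, -0.0, 0.0, 0.0], [0.32, 0.61, -0.32, -0.0, 0.0, 0.0], [0.46, 0.94, -0.46, -0.0, 0.0, 0.0], [0.58, 1.27, -0.58, -0.0, 0.0, 0.0], [0.69, 1.62, -0.69, -0.0, 0.0, 0.0], [0.79, 1.97, -0.79, -0.0, 0.0, 0.0], [0.87, 2.33, -0.87, -0.0, 0.0, 0.0], [0.93, 2.7, -0.93, -0.0, 0.0, 0.0]]
[[0.05, 0.37, -0.05, -0.0, 0.0, 0.0], [0.08, 0.75, -0.08, -0.0, 0.0, 0.0], [0.09, 1.13, -0.1, -0.0, 0.0, 0.0], [0.09, 1.5, -0.1, -0.0, 0.0, 0.0], [0.08, 1.88, -0.08, -0.0, 0.0, 0.0], [0.04, 2.26, -0.05, -0.0, 0.0, 0.0], [-0.01, 2.63, 0.0, -0.0, 0.0, 0.0], [-0.07, 3.0, 0.07, -0.0, 0.0, 0.0]]
```

send_rows:
  increments:
    - [0.2, 0.15, -0.2, 0, 0, 0]
    - [0.4, 0.3, -0.4, 0, 0, 0]
    - [0.6, 0.5, -0.6, 0, 0, 0]
    - [0.8, 0.7, -0.8, 0, 0, 0]
    - [0.95, 0.9, -0.95, 0, 0, 0]
    - [1.15, 1.1, -1.15, 0, 0, 0]
    - [1.3, 1.35, -1.3, 0, 0, 0]
    - [1.44, 1.58, -1.44, 0, 0, 0]

```text
clock: 4.15
tcp_pos: [580.7, -37.2, 234.9]
orientation: [2.834, -0.235, 1.175]
ft_force: [0.1, 2.2, -3.0]
finger_gap: 0.0
grasp_force: 1.0
```

send_rows:
  increments:
    - [0.15, 0.3, -0.15, 0, 0, 0]
    - [0.3, 0.6, -0.3, 0, 0, 0]
    - [0.45, 0.95, -0.45, 0, 0, 0]
    - [0.6, 1.25, -0.6, 0, 0, 0]
    - [0.7, 1.6, -0.7, 0, 0, 0]
    - [0.8, 1.95, -0.8, 0, 0, 0]
    - [0.85, 2.35, -0.85, 0, 0, 0]
    - [0.93, 2.7, -0.93, 0, 0, 0]

```text
clock: 5.15
tcp_pos: [576.1, -63.8, 247.8]
orientation: [2.834, -0.235, 1.174]
ft_force: [1.3, 2.4, -1.7]
finger_gap: -0.1
grasp_force: 1.2
```

```bash
cat > look.py <<'E'
import sys
from r import *
from bench import readout,get_image
def look(n,lo,hi):
    d=get_image("top");np.savez(n+".npz",**d);s=readout.state();print(s["clock"],s["tcp_pos"].round(1),s["ft_force"].round(1))
    box=(250,122,362,175);x0,y0,x1,y1=box;cur=np.load("fit.npy");D0=d["z_map"][y0:y1,x0:x1];f=d["frame"][y0:y1,x0:x1]
    g=np.arange(lo,hi,2);c=[]
    for a in g:
        D=render(d,cur[:3],np.radians(a),box)[1];c.append(np.minimum(np.abs(D-D0),40).mean())
    i=int(np.argmin(c));print("best",g[i],list(zip(g.tolist(),np.round(c,2).tolist()))[max(0,i-2):i+3])
    out=[cv2.resize(f.astype(float),None,fx=3.4,fy=3.4,interpolation=2)]
    for k in range(5): out.append(cv2.resize(render(d,cur[:3],np.radians(g[i]+72*k),box,2)[0],out[0].shape[1::-1]))
    cv2.imwrite("pics/"+n+".png",np.vstack([np.hstack(out[j:j+2]) for j in(0,2,4)])[:,:,::-1].clip(0,255).astype(np.uint8))
look(sys.argv[1],int(sys.argv[2]),int(sys.argv[3]))
E
python3 look.py a1 -20 40
```

```text
5.2 [576.2 -64.3 248.3] [ 0.3 -0.8  0.4]
best 12 [(8, 17.11), (10, 16.92), (12, 16.81), (14, 16.95), (16, 17.15)]
```

View pics/a1.png

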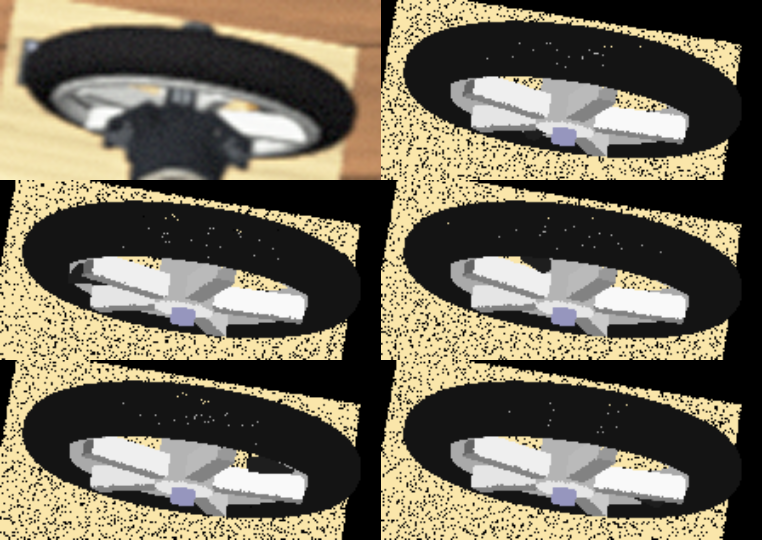

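The wheel followed: the pushed spoke moved from -28° to 12°. The dark spot at (268,100), right of the yellow gap, fits k=3 again. I'll continue along the arc.

send_rows:
  increments:
    - [0.05, 0.35, -0.05, 0, 0, 0]
    - [0.1, 0.75, -0.1, 0, 0, 0]
    - [0.1, 1.15, -0.1, 0, 0, 0]
    - [0.1, 1.5, -0.1, 0, 0, 0]
    - [0.1, 1.9, -0.1, 0, 0, 0]
    - [0.05, 2.25, -0.05, 0, 0, 0]
    - [0.0, 2.65, 0.0, 0, 0, 0]
    - [-0.07, 3.0, 0.07, 0, 0, 0]

```text
clock: 6.2
tcp_pos: [571.2, -93.5, 247.0]
orientation: [2.834, -0.235, 1.175]
ft_force: [0.2, 2.8, 0.0]
finger_gap: 0.1
grasp_force: 1.1
```

```bash
python3 -c "
from m import *
arc(16,44);arc(44,70)"
```

```text
[[-0.09, 0.36, 0.08, -0.0, 0.0, 0.0], [-0.18, 0.71, 0.18, -0.0, 0.0, 0.0], [-0.3, 1.05, 0.29, -0.0, 0.0, 0.0], [-0.42, 1.39, 0.42, -0.0, 0.0, 0.0], [-0.56, 1.71, 0.56, -0.0, 0.0, 0.0], [-0.72, 2.02, 0.71, -0.0, 0.0, 0.0], [-0.89, 2.31, 0.88, -0.0, 0.0, 0.0], [-1.07, 2.6, 1.06, -0.0, 0.0, 0.0]]
[[-0.17, 0.24, 0.18, -0.0, 0.0, 0.0], [-0.36, 0.47, 0.36, -0.0, 0.0, 0.0], [-0.56, 0.69, 0.56, -0.0, 0.0, 0.0], [-0.76, 0.89, 0.76, -0.0, 0.0, 0.0], [-0.97, 1.07, 0.98, -0.0, 0.0, 0.0], [-1.19, 1.24, 1.2, -0.0, 0.0, 0.0], [-1.42, 1.39, 1.42, -0.0, 0.0, 0.0], [-1.65, 1.51, 1.65, -0.0, 0.0, 0.0]]
```

send_rows:
  increments:
    - [-0.1, 0.35, 0.1, 0, 0, 0]
    - [-0.2, 0.7, 0.2, 0, 0, 0]
    - [-0.3, 1.05, 0.3, 0, 0, 0]
    - [-0.4, 1.4, 0.4, 0, 0, 0]
    - [-0.55, 1.7, 0.55, 0, 0, 0]
    - [-0.7, 2.0, 0.7, 0, 0, 0]
    - [-0.9, 2.3, 0.9, 0, 0, 0]
    - [-1.07, 2.6, 1.06, 0, 0, 0]

```text
clock: 7.2
tcp_pos: [566.8, -119.1, 231.7]
orientation: [2.834, -0.235, 1.174]
ft_force: [0.6, 3.0, 1.7]
finger_gap: 0.2
grasp_force: 1.1
```

```bash
python3 look.py a2 50 90
```

```text
7.25 [ 566.6 -119.4  231.3] [ 0.7 -0.5 -0.9]
best 68 [(64, 16.46), (66, 16.3), (68, 16.15), (70, 16.21), (72, 16.36)]
```

View pics/a2.png

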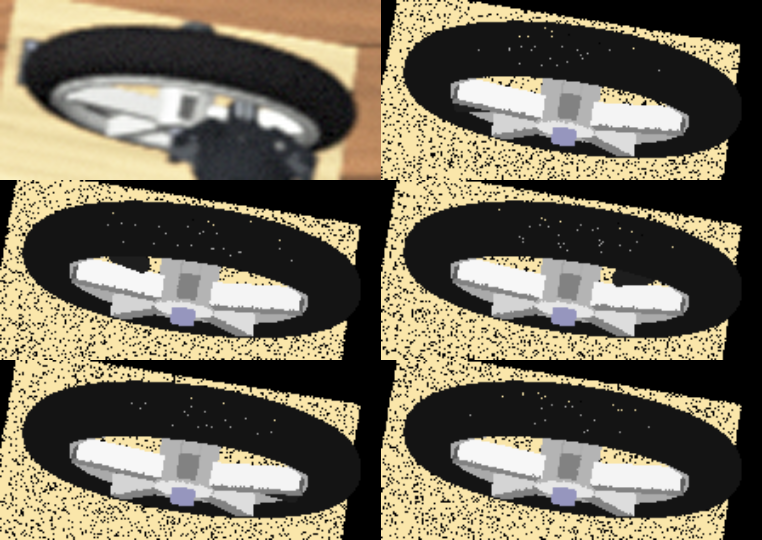

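The wheel followed again, with the spoke now at 68°. The upper-left gap shows bare plywood at (150,85), so k=1 and k=2 are ruled out. That was my tenth picture, so from here I work with numbers only and first check k=3 in the a1 frame.

```bash
python3 - <<'E'
from r import *
cur=np.load("fit.npy");box=(250,122,362,175);x0,y0,x1,y1=box
for n,a in(("top0",-28),("top1",-28),("a1",12),("a2",68)):
    d=load(n+".npz");f=d["frame"][y0:y1,x0:x1].astype(float).mean(2);D0=d["z_map"][y0:y1,x0:x1]
    Ds=[render(d,cur[:3],np.radians(a+72*k),box) for k in range(5)]
    for k in range(5):
        o=np.median([Ds[j][1] for j in range(5) if j!=k],0);m=(o-Ds[k][1]>8)&(Ds[k][0].mean(2)==30)&(o>0)&(D0>Ds[k][1]-25)
        m=cv2.erode(m.astype(np.uint8),np.ones((2,2)))>0
        if m.sum()>3: print(n,k,m.sum(),"bright",np.percentile(f[m],[10,50]).round(),"D err with/without",np.median(np.abs(D0-Ds[k][1])[m]).round(1),np.median(np.abs(D0-o)[m]).round(1))
from m import *
arc(44,70);arc(70,96)
E
```

```text
top0 0 5 bright [234. 248.] D err with/without 11.2 7.5
top0 2 19 bright [163. 193.] D err with/without 120.7 55.0
top0 3 10 bright [112. 135.] D err with/without 9.7 82.0
top0 4 9 bright [125. 140.] D err with/without 52.7 3.3
top1 0 5 bright [235. 248.] D err with/without 4.8 14.2
top1 2 21 bright [162. 193.] D err with/without 120.7 52.1
top1 3 10 bright [109. 136.] D err with/without 10.7 81.0
top1 4 9 bright [127. 137.] D err with/without 49.1 2.1
a1 1 8 bright [ 94. 104.] D err with/without 41.8 6.7
a1 2 11 bright [169. 177.] D err with/without 55.6 47.9
a1 3 17 bright [134. 158.] D err with/without 13.1 70.0
a2 1 15 bright [172. 192.] D err with/without 236.9 197.8
a2 2 11 bright [125. 137.] D err with/without 15.4 35.3
[[1.48, -1.27, -1.47, -0.0, 0.0, 0.0], [1.29, -1.04, -1.29, -0.0, 0.0, 0.0], [1.09, -0.82, -1.09, -0.0, 0.0, 0.0], [0.89, -0.62, -0.89, -0.0, 0.0, 0.0], [0.68, -0.44, -0.67, -0.0, 0.0, 0.0], [0.46, -0.27, -0.45, -0.0, 0.0, 0.0], [0.23, -0.12, -0.23, -0.0, 0.0, 0.0], [0.0, 0.0, 0.0, -0.0, 0.0, 0.0]]
[[-0.24, 0.12, 0.24, -0.0, 0.0, 0.0], [-0.48, 0.21, 0.48, -0.0, 0.0, 0.0], [-0.72, 0.28, 0.72, -0.0, 0.0, 0.0], [-0.96, 0.33, 0.97, -0.0, 0.0, 0.0], [-1.21, 0.37, 1.22, -0.0, 0.0, 0.0], [-1.46, 0.38, 1.46, -0.0, 0.0, 0.0], [-1.71, 0.37, 1.71, -0.0, 0.0, 0.0], [-1.96, 0.35, 1.96, -0.0, 0.0, 0.0]]
```

Depth confirms k=3 in two wheel positions (error 10 vs 82 mm, then 13 vs 70 mm). The wheel is at about 284°, so about 76° remain.

send_rows:
  increments:
    - [-0.15, 0.25, 0.15, 0, 0, 0]
    - [-0.35, 0.45, 0.35, 0, 0, 0]
    - [-0.55, 0.7, 0.55, 0, 0, 0]
    - [-0.75, 0.9, 0.75, 0, 0, 0]
    - [-0.95, 1.05, 1.0, 0, 0, 0]
    - [-1.2, 1.25, 1.2, 0, 0, 0]
    - [-1.4, 1.4, 1.4, 0, 0, 0]
    - [-1.65, 1.51, 1.65, 0, 0, 0]

```text
clock: 8.25
tcp_pos: [564.3, -133.9, 208.5]
orientation: [2.834, -0.235, 1.174]
ft_force: [-0.6, 1.5, 2.0]
finger_gap: -0.1
grasp_force: 1.2
```

send_rows:
  increments:
    - [-0.25, 0.1, 0.25, 0, 0, 0]
    - [-0.5, 0.2, 0.5, 0, 0, 0]
    - [-0.7, 0.3, 0.7, 0, 0, 0]
    - [-0.95, 0.35, 0.95, 0, 0, 0]
    - [-1.2, 0.35, 1.2, 0, 0, 0]
    - [-1.45, 0.4, 1.45, 0, 0, 0]
    - [-1.7, 0.35, 1.7, 0, 0, 0]
    - [-1.96, 0.35, 1.96, 0, 0, 0]

```text
clock: 9.25
tcp_pos: [563.7, -137.3, 180.6]
orientation: [2.834, -0.235, 1.174]
ft_force: [-0.5, 1.0, 1.7]
finger_gap: 0.1
grasp_force: 1.1
```

```bash
python3 look.py a3 90 150; python3 -c "
from m import *
arc(96,112)"
```

```text
9.3 [ 563.4 -137.2  179.9] [-0.3  0.4 -0.6]
best 118 [(114, 15.22), (116, 14.93), (118, 14.8), (120, 14.86), (122, 15.09)]
[[-0.15, -0.03, 0.15, -0.0, 0.0, 0.0], [-0.3, -0.06, 0.3, -0.0, 0.0, 0.0], [-0.45, -0.11, 0.45, -0.0, 0.0, 0.0], [-0.6, -0.15, 0.6, -0.0, 0.0, 0.0], [-0.75, -0.21, 0.75, -0.0, 0.0, 0.0], [-0.89, -0.27, 0.9, -0.0, 0.0, 0.0], [-1.04, -0.34, 1.04, -0.0, 0.0, 0.0], [-1.18, -0.42, 1.19, -0.0, 0.0, 0.0]]
```

send_rows:
  increments:
    - [-0.15, -0.05, 0.15, 0, 0, 0]
    - [-0.3, -0.05, 0.3, 0, 0, 0]
    - [-0.45, -0.1, 0.45, 0, 0, 0]
    - [-0.6, -0.15, 0.6, 0, 0, 0]
    - [-0.75, -0.2, 0.75, 0, 0, 0]
    - [-0.9, -0.25, 0.9, 0, 0, 0]
    - [-1.05, -0.35, 1.05, 0, 0, 0]
    - [-1.18, -0.42, 1.19, 0, 0, 0]

```text
clock: 10.3
tcp_pos: [564.4, -133.1, 163.9]
orientation: [2.834, -0.235, 1.174]
ft_force: [-0.5, 0.3, 2.5]
finger_gap: -0.4
grasp_force: 1.0
```

```bash
python3 look.py a4 116 160; python3 -c "
from m import *
arc(112,121)"
```

```text
10.35 [ 564.3 -133.   163.5] [0.3 0.  1.5]
best 132 [(128, 15.03), (130, 14.77), (132, 14.61), (134, 14.64), (136, 14.88)]
[[-0.08, -0.05, 0.08, -0.0, 0.0, 0.0], [-0.16, -0.1, 0.15, -0.0, 0.0, 0.0], [-0.24, -0.15, 0.23, -0.0, 0.0, 0.0], [-0.31, -0.2, 0.31, -0.0, 0.0, 0.0], [-0.39, -0.26, 0.39, -0.0, 0.0, 0.0], [-0.47, -0.31, 0.46, -0.0, 0.0, 0.0], [-0.54, -0.37, 0.54, -0.0, 0.0, 0.0], [-0.62, -0.44, 0.61, -0.0, 0.0, 0.0]]
```

send_rows:
  increments:
    - [-0.1, -0.05, 0.1, 0, 0, 0]
    - [-0.15, -0.1, 0.15, 0, 0, 0]
    - [-0.25, -0.15, 0.25, 0, 0, 0]
    - [-0.3, -0.2, 0.3, 0, 0, 0]
    - [-0.4, -0.25, 0.4, 0, 0, 0]
    - [-0.45, -0.3, 0.45, 0, 0, 0]
    - [-0.55, -0.35, 0.55, 0, 0, 0]
    - [-0.62, -0.44, 0.61, 0, 0, 0]

```text
clock: 11.35
tcp_pos: [565.2, -128.9, 155.3]
orientation: [2.834, -0.236, 1.174]
ft_force: [0.7, -0.5, 1.7]
finger_gap: 0.1
grasp_force: 1.1
```

```bash
python3 look.py a5 126 164; python3 -c "
from m import *
arc(121,124,4)"
```

```text
11.4 [ 565.1 -128.8  155.2] [ 1.2 -1.2  0.8]
best 140 [(136, 14.85), (138, 14.57), (140, 14.44), (142, 14.54), (144, 14.69)]
[[-0.04, -0.04, 0.05, -0.0, 0.0, 0.0], [-0.09, -0.08, 0.1, -0.0, 0.0, 0.0], [-0.14, -0.12, 0.15, -0.0, 0.0, 0.0], [-0.19, -0.17, 0.2, -0.0, 0.0, 0.0], [-0.19, -0.17, 0.2, -0.0, 0.0, 0.0], [-0.19, -0.17, 0.2, -0.0, 0.0, 0.0], [-0.19, -0.17, 0.2, -0.0, 0.0, 0.0], [-0.19, -0.17, 0.2, -0.0, 0.0, 0.0]]
```

send_rows:
  increments:
    - [-0.05, -0.05, 0.05, 0, 0, 0]
    - [-0.1, -0.1, 0.1, 0, 0, 0]
    - [-0.15, -0.1, 0.15, 0, 0, 0]
    - [-0.2, -0.15, 0.2, 0, 0, 0]
    - [-0.2, -0.15, 0.2, 0, 0, 0]
    - [-0.2, -0.17, 0.2, 0, 0, 0]
    - [-0.2, -0.17, 0.2, 0, 0, 0]
    - [-0.19, -0.17, 0.2, 0, 0, 0]

```text
clock: 12.4
tcp_pos: [565.3, -127.1, 152.4]
orientation: [2.834, -0.235, 1.174]
ft_force: [0.1, -0.9, 1.3]
finger_gap: 0.0
grasp_force: 0.9
```

```bash
python3 look.py a6 130 164; python3 -c "
from m import *
p,R=cmd();b=at(119);
t=np.arange(1,9)
P=[p+(b-p)*min(k/2,1)-RT[:,2]*max(0,k-2)*11 for k in t]
rows(P,[R]*8)"
```

```text
12.45 [ 565.4 -127.1  152.4] [ 0.4 -1.3  0.5]
best 144 [(140, 14.7), (142, 14.43), (144, 14.42), (146, 14.57), (148, 14.76)]
[[0.16, 0.14, -0.17, 0.0, 0.0, 0.0], [0.33, 0.28, -0.33, 0.0, 0.0, 0.0], [0.33, 0.28, -1.43, 0.0, 0.0, 0.0], [0.33, 0.28, -2.53, 0.0, 0.0, 0.0], [0.33, 0.28, -3.63, 0.0, 0.0, 0.0], [0.33, 0.28, -4.73, 0.0, 0.0, 0.0], [0.33, 0.28, -5.83, 0.0, 0.0, 0.0], [0.33, 0.28, -6.93, 0.0, 0.0, 0.0]]
```

send_rows:
  increments:
    - [0.15, 0.15, -0.15, 0, 0, 0]
    - [0.35, 0.3, -0.35, 0, 0, 0]
    - [0.35, 0.3, -1.45, 0, 0, 0]
    - [0.35, 0.3, -2.55, 0, 0, 0]
    - [0.35, 0.3, -3.65, 0, 0, 0]
    - [0.35, 0.3, -4.75, 0, 0, 0]
    - [0.35, 0.3, -5.85, 0, 0, 0]
    - [0.33, 0.28, -6.93, 0, 0, 0]

```text
clock: 13.45
tcp_pos: [518.5, -122.0, 204.0]
orientation: [2.834, -0.235, 1.173]
ft_force: [0.9, -0.6, -0.2]
finger_gap: -0.2
grasp_force: 0.0
```

```bash
python3 -c "
from m import *
p,R=cmd();line(np.array([480,-260,300.]),8,R)"
```

```text
[[0.7, 1.78, -0.98, 0.0, 0.0, 0.0], [1.41, 3.56, -1.96, 0.0, 0.0, 0.0], [2.11, 5.34, -2.95, 0.0, 0.0, 0.0], [2.82, 7.12, -3.93, 0.0, 0.0, 0.0], [3.52, 8.9, -4.91, 0.0, 0.0, 0.0], [4.23, 10.68, -5.89, 0.0, 0.0, 0.0], [4.93, 12.46, -6.87, 0.0, 0.0, 0.0], [5.63, 14.24, -7.86, 0.0, 0.0, 0.0]]
```

send_rows:
  increments:
    - [0.7, 1.8, -1.0, 0, 0, 0]
    - [1.4, 3.6, -2.0, 0, 0, 0]
    - [2.1, 5.4, -3.0, 0, 0, 0]
    - [2.8, 7.2, -3.9, 0, 0, 0]
    - [3.5, 8.9, -4.9, 0, 0, 0]
    - [4.2, 10.7, -5.9, 0, 0, 0]
    - [4.9, 12.5, -6.9, 0, 0, 0]
    - [5.6, 14.2, -7.9, 0, 0, 0]

```text
clock: 14.45
tcp_pos: [479.0, -259.8, 299.8]
orientation: [2.834, -0.235, 1.174]
ft_force: [-0.1, 0.1, -0.3]
finger_gap: -0.1
grasp_force: 0.0
```

```bash
python3 look.py a7 124 170; python3 - <<'E'
from r import *
cur=np.load("fit.npy");box=(250,122,362,175);x0,y0,x1,y1=box
d=load("a7.npz");a=144;f=d["frame"][y0:y1,x0:x1].astype(float).mean(2);D0=d["z_map"][y0:y1,x0:x1]
Ds=[render(d,cur[:3],np.radians(a+72*k),box) for k in range(5)]
for k in range(5):
    o=np.median([Ds[j][1] for j in range(5) if j!=k],0);m=(o-Ds[k][1]>8)&(Ds[k][0].mean(2)==30)&(o>0)
    if m.sum()>3: print(k,m.sum(),np.median(f[m]),"with/without",np.median(np.abs(D0-Ds[k][1])[m]).round(1),np.median(np.abs(D0-o)[m]).round(1))
E
```

```text
14.5 [ 479.2 -262.   302.2] [-1.  -1.7  0.8]
best 144 [(140, 12.52), (142, 12.23), (144, 12.18), (146, 12.36), (148, 12.65)]
0 41 188.66666666666666 with/without 48.1 273.9
1 44 156.66666666666669 with/without 36.5 281.7
2 15 215.33333333333334 with/without 13.6 9.2
4 15 140.66666666666666 with/without 26.4 4.7
```

```bash
python3 -c "
from bench import bot
print(bot.job_done())"
```

```text
the job is handed in; nothing more can be done
None
```

I turned the wheel about 172° clockwise by its spokes until the valve should sit at the bottom. The last fit put it within about 1° of straight up, the arm is clear, and the job is handed in, but no verdict came back and the valve at the bottom was placed from depth readings, not seen directly.

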